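# Store a soap batch weight, then hold the carrier off the scale while it zeroes

## Task

With the soap carrier standing on the bench scale, press the console's keys fully, one at a time: green (weigh), then yellow (store), then blue (zero); never press the red cancel key. Then take the carrier by its wooden handle bar, lift it straight up until the tray is about 8 cm above the platter, level, with all three soaps lying in it, so that the scale can zero empty, and finish while holding it there, still. Leave everything else alone.

Things in the scene. Friction and masses are not known exactly. Their poses are not given: they have to be found in the camera images.
- scale: fixed bench scale: grey housing with a square-cornered steel platter on top, 225 x 205 mm (its x, y), 55 tall; origin at the centre of its underside, on the table
- scale_top (a point): centre of the platter's upper face, 55 mm above the table; z up. The platter does not give
- console: fixed grey key console, 200 x 150 x 36 mm (its x, y, z) with four round coloured keys in a 60 mm square pattern centred 30 mm towards the robot (its -x) from its middle, and a 24 mm high black display block along its far (+x) end; origin at the centre of its underside. Which colour sits in which place changes
- carrier: soap carrier: gold metal tray, 184 x 164 mm (its x, y), rim 16 tall; two posts at its x ends hold a straight wooden handle bar along its x, 178 long, 16 wide (its y), from 94 to 116 mm above the underside. Origin at the centre of the underside, which starts on the platter. 0.2 to 0.4 kg, soaps extra; loaded balance point within 8 mm along the bar of its middle
- carrier_grip (a point): middle of the handle bar, 105 mm above the carrier's underside; x along the bar, y across it, z up
- soap1: brown soap puck lying loose in the carrier, 52 mm across, 26 tall, about 60 g; origin at the centre of its underside, which rests on the tray's floor, 4 mm above the carrier's underside
- soap2: brown soap puck lying loose in the carrier, 52 mm across, 26 tall, about 60 g; origin at the centre of its underside, which rests on the tray's floor, 4 mm above the carrier's underside
- soap3: brown soap puck lying loose in the carrier, 52 mm across, 26 tall, about 60 g; origin at the centre of its underside, which rests on the tray's floor, 4 mm above the carrier's underside
- key_green (a joint): travel of the green key, m: 0 up, 0.006 fully down; it springs back. It starts to move at about 1.5 N and is fully down at 5 N; it counts as pressed beyond 0.0045
- key_green_top (a point): centre of the top face of the green key, a round push button 28 mm across in a 44 mm black collar; up, its top is 58 mm above the table and 10 mm above the collar; z up, pressed straight down
- key_yellow (a joint): travel of the yellow key, m: 0 up, 0.006 fully down; it springs back. It starts to move at about 1.5 N and is fully down at 5 N; it counts as pressed beyond 0.0045
- key_yellow_top (a point): centre of the top face of the yellow key, a round push button 28 mm across in a 44 mm black collar; up, its top is 58 mm above the table and 10 mm above the collar; z up, pressed straight down
- key_blue (a joint): travel of the blue key, m: 0 up, 0.006 fully down; it springs back. It starts to move at about 1.5 N and is fully down at 5 N; it counts as pressed beyond 0.0045
- key_blue_top (a point): centre of the top face of the blue key, a round push button 28 mm across in a 44 mm black collar; up, its top is 58 mm above the table and 10 mm above the collar; z up, pressed straight down
- key_red (a joint): travel of the red key, m: 0 up, 0.006 fully down; it springs back. It starts to move at about 1.5 N and is fully down at 5 N; it counts as pressed beyond 0.0045
- key_red_top (a point): centre of the top face of the red key, a round push button 28 mm across in a 44 mm black collar; up, its top is 58 mm above the table and 10 mm above the collar; z up, pressed straight down
- oil_bottle: bystander, loose, leave alone: amber oil bottle with black cap, 56 mm across, 140 tall; origin at the centre of its underside
- stamp: bystander, loose, leave alone: turned wooden soap stamp, 48 mm across, 82 tall; origin at the centre of its underside
- brush: bystander, loose, leave alone: small flat brush lying down, 200 long, 42 wide, 20 thick, wooden handle; origin at its middle
- jar: bystander, loose, leave alone: white jar with aluminium cap, 68 mm across, 75 tall; origin at the centre of its underside
- beaker: bystander, loose, leave alone: steel beaker, 72 mm across, 100 tall; origin at the centre of its underside
- spare_soap: bystander, loose, leave alone: a lone brown soap puck on the table, 52 mm across, 26 tall; origin at the centre of its underside
Not all that is in view belongs to the job. What is shaped like the soap1 but turquoise is not meant. What is shaped like the carrier but black is not meant.

How it is judged:
By the outcome, as a careful person would: the job done as asked, in the order asked, and still so for the second after the job is handed in, while the arm keeps its last pose, push and grip.
It also fails if it takes over 58 s, if anything falls off the work surface, if the arm or the gripper's body presses on something with over 40 N, if the wrist force passes 120 N, or if a joint passes its speed limit or range.

## Robot

A 7-joint arm with a two-finger parallel gripper is mounted at the origin on the work surface. World frame = base frame: x ahead of the robot, y to its left, z up, the work surface at z = 0. Lengths are in m, angles in rad, forces in N, time in s.
With the tool pointing down it reaches from about 0.4 to 0.925 m from the base axis. Payload 5.6 kg.
Tool frame: the origin (TCP) lies at the very end of the fingers, on their centre line; the grasp point (between the pads) lies behind it (env.tcp_to_grasp is the z of the grasp point in the tool frame, in m); z points along the fingers, y is the line along which they close (so a half turn about z gives the same grasp; the last joint's range is limited). The gripper opens to 85 mm and grips with 20 to 120 N. Pads are 22 mm wide; open, the fingers measure 114 mm over their backs; the gripper's body (76 mm by 85 mm) begins 54 mm behind the grasp point. The pads swing forward as they close: fully open they stand 13 mm farther back than shut.
Start: joints at [1.297, 0.468, -0.012, 1.603, 0.006, 1.071, -0.056], TCP at [0.149, -0.633, 0.231] pointing down, gripper open.
Joint ranges: [-2.53, 2.53], [-0.31, 2.02], [-1.57, 1.55], [0.28, 2.44], [-1.29, 4.43], [0.15, 1.84], [-2.92, 2.92]. Speed limits (rad/s): [2.57, 2.57, 3.14, 3.14, 3.14, 3.14, 3.14].

## Interface

Orientations are given as a unit quaternion [w, x, y, z].
In Python, from workcell import env gives the robot as it stands.
- The arm moves only by the tool arm_command, never from a script. Its argument "targets" is a list of rows, each a list of 5 numbers: the shift along the world's x, y, z in cm, then the turn about the world's z in rad, then the finger opening in cm, from 0 to 8.54. In form: [[tx, ty, tz, yaw, jaw], ...]. A call has 1 to 20 rows; each row is the pose to reach, as a shift and turn from the pose commanded when the call began; what a row does not reach only later rows make up. A row lasts 1/8 s, in which the tool goes at most 62.5 mm and 10.7 degrees, less where a joint would pass 70% of its speed; a pose out of reach is approached as far as the arm can. A call with a gripper value outside its range is refused whole. The fingers move at their own pace and stop on an object; "newtons" is the grip in N (left out, the last holds). Time passes only in rows, so rows that repeat a pose let the fingers close. It gives the time, the measured TCP pose, the force, the opening and the grip force at its end, in the units of the state.
- env.get_obs(): the state, without advancing time (a new reading comes with each control period).
- env.camera(name): name is "side" or "top" or "wrist"; returns a dict with "frame" (480x640x3 uint8, red, green, blue), "fx", "fy", "cx", "cy" (pixels), "cam_to_world" (4x4, takes a point from camera to world coordinates). Camera axes: x right, y up, looking along -z (the intrinsics and any distortion apply to the point x, -y, -z); pixel columns grow to the right and rows downward; lengths in m; the calibration is good to about 2 mm. A picture is of the moment at which its call begins. There is no depth.
- env.sign_off(): hands the job in; it is judged then, once.
The state is a dict: "time": time; "q": joint angles; "joint_velocities": joint speeds; "tau": joint torques, N m; "ee_pos": TCP position; "ee_rot": TCP orientation; "contact_force": force on the tool from outside, world axes, zero at the start; "torque": the same for the moment, N m; "opening": finger opening in m; "gripper_force": force on a finger pad.
Only numpy, scipy, OpenCV 4.12 (cv2) and the standard library are available. Lean on these libraries where they do the work, as an engineer would, in place of code of your own. Each camera call takes 0.05 s, during which the arm holds its last target. There are 200 camera calls.

## Working session

There is one attempt and no reset: what is moved stays moved. The work goes in short steps, Python scripts to look and compute and a tool call to move; the robot and the scene stay as the last step left them, time stands still between calls to the robot, and variables do not carry over. Pictures are saved under pics/ and viewed, at most 10 in all, crops included, and the job is handed in when it is done.

Besides the shell and the picture viewer there is one more tool, called after ">>>" in YAML: its name, and indented under it one key for each argument. arm_command: Moves the arm, as the interface text tells. Its arguments: {"type":"object","properties":{"targets":{"type":"array","items":{"type":"array","items":{"type":"number"}}},"newtons":{"type":"number"}},"required":["targets"]}

```bash
mkdir -p pics; python3 - <<'E'
from workcell import env
import cv2,pickle
d={}
for n in("side","top","wrist"):
    c=env.camera(n);d[n]=c;cv2.imwrite(f"pics/{n}0.png",c["frame"][:,:,::-1])
    print(n,{k:v for k,v in c.items() if k!="frame"})
pickle.dump(d,open("c0.pkl","wb"))
o=env.get_obs();print(o,env.tcp_to_grasp)
E
```

```text
side {'fx': 454.4809686257471, 'fy': 454.4809686257471, 'cx': 320.37259641320344, 'cy': 235.62278824767986, 'cam_to_world': array([[ 0.9384851 ,  0.199     , -0.28221397,  0.1726124 ],
       [-0.34528352,  0.55260672, -0.75855461, -0.94603185],
       [ 0.00500097,  0.80933603,  0.58732459,  0.83420746],
       [ 0.        ,  0.        ,  0.        ,  1.        ]])}
top {'fx': 600.2754491179018, 'fy': 600.2754491179018, 'cx': 319.10674750840775, 'cy': 237.4408970678609, 'cam_to_world': array([[ 0.01154688,  0.9896163 , -0.14326986,  0.29636848],
       [-0.99993179,  0.01117623, -0.00339159,  0.01669258],
       [-0.00175516,  0.14329925,  0.98967785,  1.48945409],
       [ 0.        ,  0.        ,  0.        ,  1.        ]])}
wrist {'fx': 385.8955572656562, 'fy': 385.8955572656562, 'cx': 317.47629820800125, 'cy': 233.91308424637666, 'cam_to_world': array([[ 0.22851007,  0.92265101,  0.31064171,  0.22861969],
       [-0.97354054,  0.21702378,  0.07155062, -0.61326332],
       [-0.00140039, -0.31877234,  0.94783028,  0.37260466],
       [ 0.        ,  0.        ,  0.        ,  1.        ]])}
{'time': 0.15, 'q': array([ 1.29698733,  0.46820756, -0.01153967,  1.60342363,  0.00600008,
        1.07142374, -0.05631155]), 'joint_velocities': array([ 0.00129668, -0.00326448,  0.00130848, -0.00251298,  0.00087134,
       -0.00023932, -0.00039879]), 'tau': array([-4.52653228e-05, -5.32791853e+01,  2.14284786e-02, -2.51555604e+01,
        1.14907153e-02,  5.53872276e-03,  1.22403659e-05]), 'ee_pos': array([ 0.14849698, -0.63235557,  0.23053115]), 'ee_rot': array([-6.98775316e-04,  9.93355684e-01,  1.15082464e-01, -1.49372521e-04]), 'contact_force': array([ 0.21117525,  0.21448385, -0.17731694]), 'torque': array([ 0.02568648,  0.00173463, -0.02572099]), 'gripper_force': 0.0, 'opening': 0.08558201110321798} -0.0187
```

View pics/top0.png

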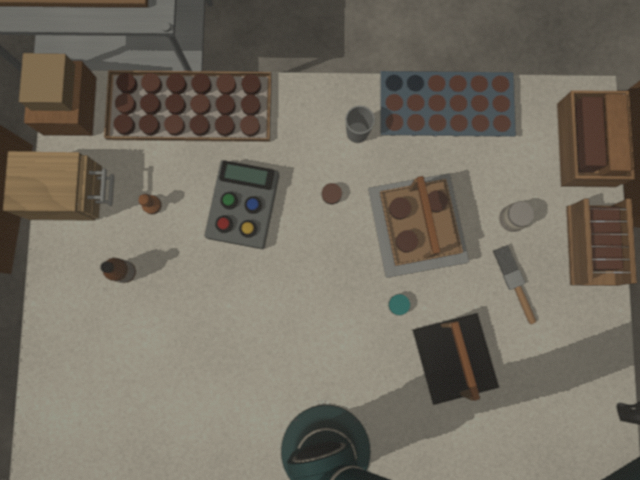

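View pics/side0.png

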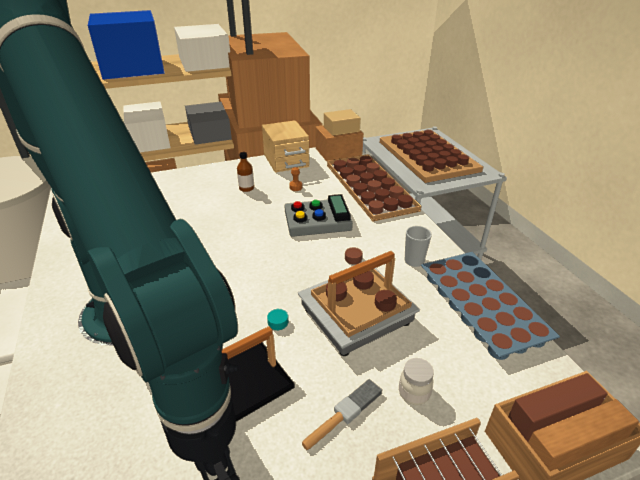

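The top view shows the keys: green (229,200), blue (253,205), red (223,224) and yellow (248,229). The carrier bar runs from (422,178) to (436,254). In the side view the bar runs from (330,283) to (393,258), and the keys sit around (298..319, 204..216). The black carrier and the turquoise puck are decoys.

```bash
cat > h.py <<'E'
import numpy as np,cv2
def ray(c,u,v):
    M=c["cam_to_world"];d=M[:3,:3]@np.array([(u-c["cx"])/c["fx"],-(v-c["cy"])/c["fy"],-1.])
    return M[:3,3],d/np.linalg.norm(d)
def tri(obs):
    A=np.zeros((3,3));b=np.zeros(3);P=[]
    for c,u,v in obs:
        o,d=ray(c,u,v);Q=np.eye(3)-np.outer(d,d);A+=Q;b+=Q@o;P.append((Q,o))
    x=np.linalg.solve(A,b);return x,[np.linalg.norm(Q@(x-o)) for Q,o in P]
def onz(c,u,v,z):
    o,d=ray(c,u,v);return o+d*(z-o[2])/d[2]
def proj(c,p):
    q=np.linalg.inv(c["cam_to_world"])@np.r_[p,1];return c["cx"]-c["fx"]*q[0]/q[2],c["cy"]+c["fy"]*q[1]/q[2]
HUE=dict(green=(45,80),blue=(110,130),yellow=(18,32),red=(172,188))
def keys(c,box):
    x0,y0,x1,y1=box;h=cv2.cvtColor(c["frame"][y0:y1,x0:x1],cv2.COLOR_RGB2HSV_FULL if 0 else cv2.COLOR_RGB2HSV).astype(int)
    r={}
    for k,(a,b) in HUE.items():
        H=h[...,0]+(180*(h[...,0]<10) if k=="red" else 0)
        m=((H>=a)&(H<=b)&(h[...,1]>120)&(h[...,2]>50)).astype(np.uint8)
        n,l,s,ce=cv2.connectedComponentsWithStats(m)
        if n>1:
            i=1+s[1:,4].argmax();r[k]=(*(ce[i]+[x0,y0]),s[i,4])
    return r
E
python3 - <<'E'
import pickle;from h import *
d=pickle.load(open("c0.pkl","rb"));t=d["top"];s=d["side"]
kt=keys(t,(200,185,285,250));ks=keys(s,(280,194,330,235))
for k in kt:
    print(k,np.round(kt[k],1),np.round(ks[k],1));x,e=tri([(t,*kt[k][:2]),(s,*ks[k][:2])]);print("  ",x.round(4),np.round(e,4), onz(t,*kt[k][:2],.058).round(4))
a=cv2.resize(t["frame"][165:275,370:480],None,fx=5,fy=5,interpolation=2)
b=cv2.resize(s["frame"][240:350,295:425],None,fx=5,fy=5,interpolation=2)
cv2.imwrite("pics/a.png",a[:,:,::-1]);cv2.imwrite("pics/b.png",b[:,:,::-1])
E
```

```text
blue [252.  203.6  86. ] [317.7 210.9  15. ]
   [0.5847 0.1859 0.0565] [0.0004 0.0004] [0.5848 0.1856 0.058 ]
yellow [247.1 227.5 116. ] [299.8 214.   69. ]
   [0.5276 0.1967 0.0504] [0.0006 0.0006] [0.5258 0.1958 0.058 ]
red [222.7 222.9 107. ] [297.1 204.3  52. ]
   [0.5383 0.2567 0.0487] [0.0003 0.0003] [0.5365 0.2552 0.058 ]
```

View pics/a.png

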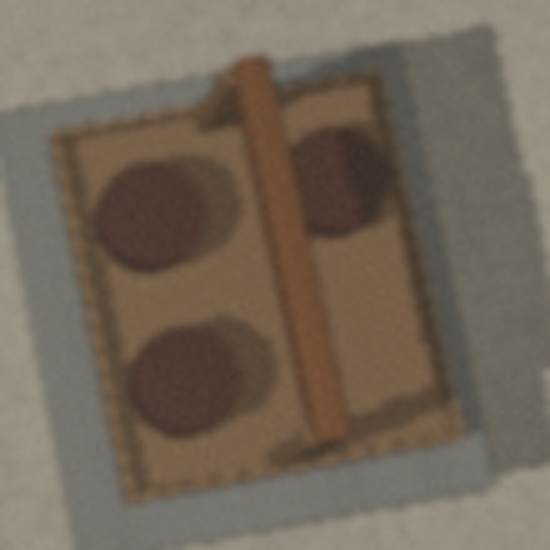

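View pics/b.png

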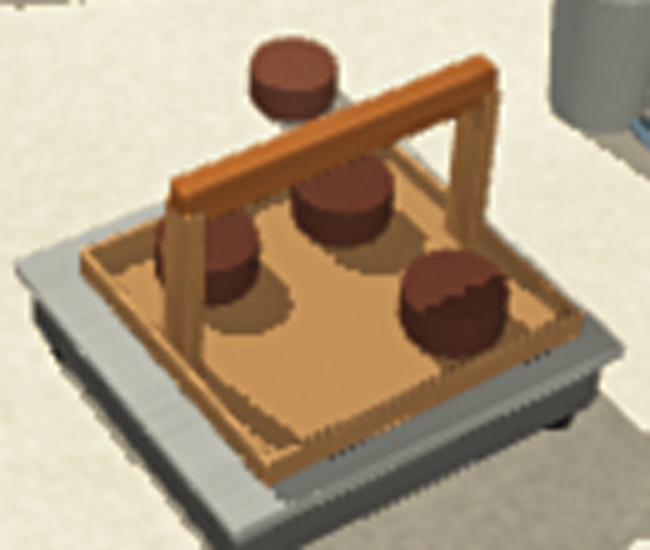

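The top crop shows the bar's top face from about (249,62) to (330,437) in crop pixels. The side crop shows its near end at about (180,187) and its far end at about (490,62). All three soaps lie in the tray, and the green key's hue range needs widening.

```bash
sed -i 's/green=(45,80)/green=(50,95)/' h.py; python3 - <<'E'
import pickle;from h import *
d=pickle.load(open("c0.pkl","rb"));t=d["top"];s=d["side"]
T=lambda u,v:(t,370+u/5-.4,165+v/5-.4);S=lambda u,v:(s,295+u/5-.4,240+v/5-.4)
f,e1=tri([T(249,62),S(490,62)]);n,e2=tri([T(330,437),S(180,187)])
print("bar",f,n,e1,e2,np.linalg.norm(f-n),(f+n)/2,np.arctan2(*(f-n)[1::-1]))
a=onz(*T(249,62),.171);b=onz(*T(330,437),.171);print(a,b,(a+b)/2,np.linalg.norm(a-b))
# tray outer corners, top at z=.071
P=[onz(*T(*p),.071) for p in((52,130),(380,72),(463,432),(127,502))];print(np.mean(P,0),[np.linalg.norm(P[i]-P[i-1]).round(3) for i in range(4)])
print(t["frame"][200,229],keys(t,(200,185,285,250)).get("green"),onz(t,229,199.5,.058))
E
```

```text
bar [ 0.63040409 -0.20447873  0.16648224] [ 0.45951077 -0.23796643  0.16622936] [np.float64(0.002039548562820408), np.float64(0.0020395485628205614)] [np.float64(0.0013359789111520705), np.float64(0.0013359789111520347)] 0.17414366587522956 [ 0.54495743 -0.22122258  0.1663558 ] 0.19350480080603505
[ 0.62727479 -0.2029957   0.171     ] [ 0.457621   -0.23669175  0.171     ] [ 0.5424479  -0.21984372  0.171     ] 0.1729677283511649
[ 0.54410693 -0.22137845  0.071     ] [np.float64(0.183), np.float64(0.162), np.float64(0.179), np.float64(0.164)]
[54 96 57] None [0.59436179 0.24184074 0.058     ]
```

>>> arm_command:
  targets:
    - [4,4,2,0,0]
    - [8,8,3,0,0]
    - [12,12,3,0,0]
    - [16,16,3,0,0]
    - [20,20,3,0,0]
    - [24,25,3,0,0]
    - [27,30,3,0,0]
    - [29,35,3,0,0]
    - [31,40,3,0,0]
    - [33,45,2,0,0]
    - [35,50,1,0,0]
    - [37,55,0,0,0]
    - [39,61,-1,0,0]
    - [41,67,-3,0,0]
    - [43,73,-5,0,0]
    - [44,79,-7,0,0]
    - [44.6,84,-8,0,0]
    - [44.6,87.5,-8,0,0]
    - [44.6,87.5,-8,0,0]
    - [44.6,87.5,-8,0,0]

```text
time: 2.65
ee_pos: [0.5947, 0.241, 0.1509]
ee_rot: [0.001, 0.993, 0.115, -0.0]
contact_force: [-0.3, -0.5, 0.1]
opening: -0.0004
gripper_force: 0.0
```

```bash
python3 - <<'E'
from workcell import env
import pickle;from h import *
c=env.camera("wrist");o=env.get_obs();print(o["time"],o["ee_pos"],o["ee_rot"],o["opening"],o["contact_force"])
pickle.dump(c,open("w1.pkl","wb"));cv2.imwrite("pics/w1.png",c["frame"][:,:,::-1])
for k,v in keys(c,(0,0,640,480)).items(): print(k,np.round(v,1),onz(c,*v[:2],.058).round(4))
print("tcp px",proj(c,o["ee_pos"]))
E
```

```text
2.7 [0.59501243 0.2402851  0.15106403] [ 7.20073761e-04  9.93467532e-01  1.14112742e-01 -1.59497878e-04] -0.0004013622113520452 [ 0.51216305 -0.94634563  0.24239216]
green [ 315.   233.6 1205. ] [0.5976 0.2436 0.058 ]
blue [397.8 264.8 606. ] [0.5889 0.1855 0.058 ]
yellow [365.9 333.3 711. ] [0.5336 0.192  0.058 ]
red [278.  303.5 997. ] [0.5427 0.2569 0.058 ]
tcp px (np.float64(320.37879319167627), np.float64(312.27302437159165))
```

View pics/w1.png

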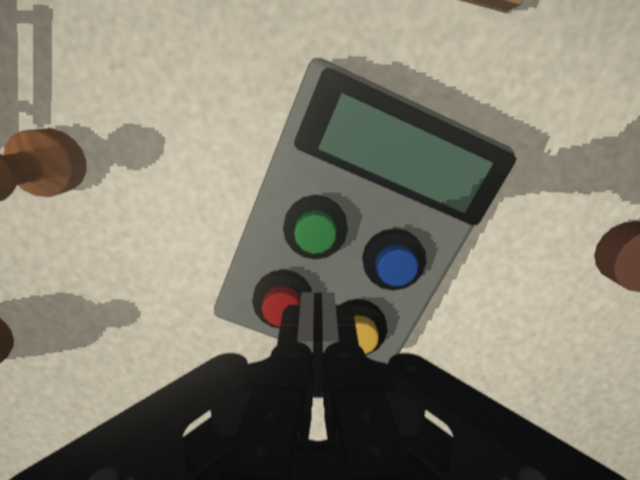

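The wrist view shows green at (315,234), blue (398,265), yellow (366,333) and red (278,303). The fingertips are at (318,295), over the console. These agree with the top-view positions. Next I descend on green.

>>> arm_command:
  targets:
    - [0.1,0.1,-3,0,0]
    - [0.1,0.1,-6,0,0]
    - [0.1,0.1,-8.3,0,0]
    - [0.1,0.1,-8.8,0,0]
    - [0.1,0.1,-9.2,0,0]
    - [0.1,0.1,-9.5,0,0]
    - [0.1,0.1,-9.8,0,0]
    - [0.1,0.1,-9.8,0,0]

```text
time: 3.7
ee_pos: [0.5965, 0.243, 0.0541]
ee_rot: [0.0, 0.993, 0.115, 0.001]
contact_force: [0.5, -2.3, 4.0]
opening: 0.0002
gripper_force: 1.8
```

>>> arm_command:
  targets:
    - [0,0,-0.2,0,0]
    - [0,0,-0.4,0,0]
    - [0,0,-0.4,0,0]
    - [0,0,-0.4,0,0]

```text
time: 4.2
ee_pos: [0.5965, 0.2431, 0.0519]
ee_rot: [0.0, 0.993, 0.115, 0.001]
contact_force: [-3.4, -5.0, 18.4]
opening: -0.0002
gripper_force: 9.0
```

>>> arm_command:
  targets:
    - [0,0,1.5,0,0]
    - [0,0,5,0,0]
    - [-3.5,-2.4,6,0,0]
    - [-6.9,-4.7,6,0,0]
    - [-6.9,-4.7,5,0,0]
    - [-6.9,-4.7,3,0,0]
    - [-6.9,-4.7,1.5,0,0]
    - [-6.9,-4.7,1,0,0]
    - [-6.9,-4.7,0.6,0,0]
    - [-6.9,-4.7,0.3,0,0]
    - [-6.9,-4.7,0,0,0]
    - [-6.9,-4.7,0,0,0]
    - [-6.9,-4.7,0,0,0]

```text
time: 5.82
ee_pos: [0.5263, 0.1966, 0.0518]
ee_rot: [0.0, 0.993, 0.115, 0.0]
contact_force: [-8.9, -2.5, 21.8]
opening: 0.0001
gripper_force: 11.0
```

>>> arm_command:
  targets:
    - [0,0,1.5,0,0]
    - [0,0,5,0,0]
    - [3,-0.6,6,0,0]
    - [5.9,-1.1,6,0,0]
    - [5.9,-1.1,5,0,0]
    - [5.9,-1.1,3,0,0]
    - [5.9,-1.1,1.5,0,0]
    - [5.9,-1.1,1,0,0]
    - [5.9,-1.1,0.6,0,0]
    - [5.9,-1.1,0.3,0,0]
    - [5.9,-1.1,0,0,0]
    - [5.9,-1.1,0,0,0]
    - [5.9,-1.1,0,0,0]

```text
time: 7.45
ee_pos: [0.5854, 0.1855, 0.0519]
ee_rot: [0.0, 0.993, 0.115, -0.0]
contact_force: [-8.6, -2.6, 19.2]
opening: 0.0001
gripper_force: 9.4
```

```bash
python3 - <<'E'
from workcell import env
import cv2
c=env.camera("wrist");cv2.imwrite("pics/w2.png",c["frame"][:,:,::-1])
E
```

```text
(no output)
```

View pics/w2.png

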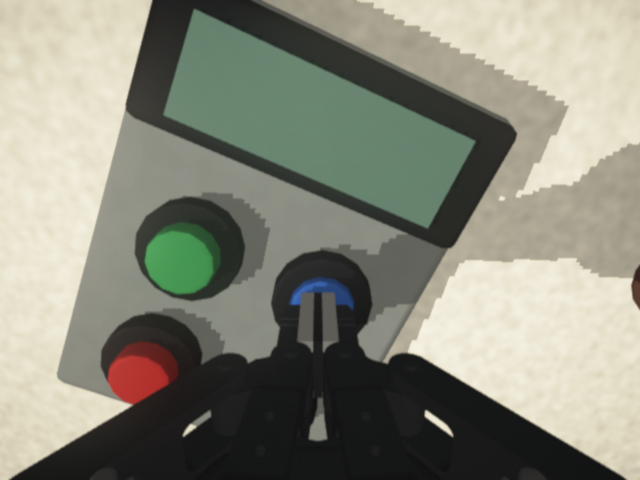

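The blue key is down under the fingertips at (320,295), and green and red are up and clear. Next I rise and move over the carrier.

>>> arm_command:
  targets:
    - [0,0,2,0,0]
    - [0,0,7,0,1]
    - [0,0,13,0,3]
    - [-1,-4,18,0,5]
    - [-1.5,-9,21,-0.037,5]
    - [-2,-14,22,-0.037,5]
    - [-2.5,-20,22,-0.037,5]
    - [-3,-26,22,-0.037,5]
    - [-3.5,-32,22,-0.037,5]
    - [-4,-37,22,-0.037,5]
    - [-4.1,-40.6,22,-0.037,5]
    - [-4.1,-40.6,22,-0.037,5]
    - [-4.1,-40.6,22,-0.037,5]
    - [-4.1,-40.6,22,-0.037,5]

```text
time: 9.25
ee_pos: [0.5452, -0.2191, 0.2696]
ee_rot: [-0.0, 0.995, 0.098, 0.0]
contact_force: [0.9, -0.4, -0.2]
opening: 0.0498
gripper_force: 0.0
```

```bash
python3 - <<'E'
from workcell import env
import pickle;from h import *
c=env.camera("wrist");o=env.get_obs();print(o["time"],o["ee_pos"],o["ee_rot"],o["opening"],o["contact_force"])
pickle.dump((c,o),open("w3.pkl","wb"));cv2.imwrite("pics/w3.png",c["frame"][:,:,::-1])
for p in([.6273,-.2030,.171],[.4576,-.2367,.171],[.544,-.221,.171]):print(proj(c,np.array(p)))
E
```

```text
9.3 [ 0.5450899  -0.21922178  0.26957738] [-7.12675311e-05  9.95190965e-01  9.79533813e-02  2.70241639e-04] 0.050099055789658495 [-0.95032682  0.36544139 -0.25725184]
(np.float64(318.5682950521769), np.float64(101.83470432510444))
(np.float64(318.330916228566), np.float64(351.2437275896988))
(np.float64(320.60229793278995), np.float64(238.11678972472254))
```

View pics/w3.png

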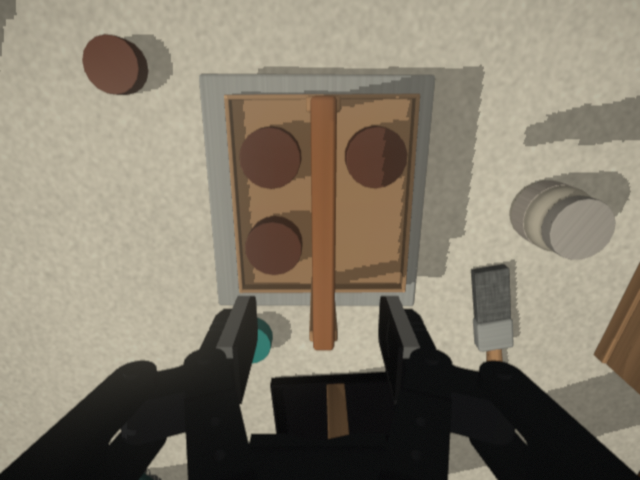

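The wrist view shows the bar vertical in the image, from (322,98) to (323,348), about 2 to 3 mm to the right of the predicted line. All three soaps are inside. Next I shift about 2.5 mm in -y, descend and grip.

>>> arm_command:
  targets:
    - [0,-0.25,-3,0,5]
    - [0,-0.25,-7,0,5]
    - [0,-0.25,-10,0,5]
    - [0,-0.25,-12,0,5]
    - [0,-0.25,-12.9,0,5]
    - [0,-0.25,-12.9,0,5]
    - [0,-0.25,-12.9,0,3.5]
    - [0,-0.25,-12.9,0,2.4]
    - [0,-0.25,-12.9,0,2]
    - [0,-0.25,-12.9,0,1.8]
    - [0,-0.25,-12.9,0,1.6]
  newtons: 20

```text
time: 10.68
ee_pos: [0.5447, -0.2231, 0.1405]
ee_rot: [-0.0, 0.995, 0.097, -0.0]
contact_force: [-1.2, 1.1, 1.4]
opening: 0.0161
gripper_force: 2.6
```

>>> arm_command:
  targets:
    - [0,0,0,0,1.4]
    - [0,0,0,0,1]
    - [0,0,0,0,0.5]
    - [0,0,0,0,0]
    - [0,0,0,0,0]
    - [0,0,0,0,0]
  newtons: 70

```text
time: 11.42
ee_pos: [0.5447, -0.2232, 0.1406]
ee_rot: [0.0, 0.995, 0.097, 0.0]
contact_force: [-1.8, 1.2, 6.4]
opening: 0.0155
gripper_force: 68.6
```

>>> arm_command:
  targets:
    - [0,0,0.2,0,0]
    - [0,0,0.5,0,0]
    - [0,0,0.9,0,0]
    - [0,0,1.4,0,0]
    - [0,0,2,0,0]
    - [0,0,2.6,0,0]
    - [0,0,3.2,0,0]
    - [0,0,3.8,0,0]
    - [0,0,4.4,0,0]
    - [0,0,5,0,0]
    - [0,0,5.6,0,0]
    - [0,0,6.2,0,0]
    - [0,0,6.8,0,0]
    - [0,0,7.3,0,0]
    - [0,0,7.7,0,0]
    - [0,0,7.9,0,0]
    - [0,0,8,0,0]
    - [0,0,8,0,0]
    - [0,0,8,0,0]
    - [0,0,8,0,0]

```text
time: 13.92
ee_pos: [0.5446, -0.2232, 0.2201]
ee_rot: [-0.0, 0.995, 0.097, -0.0]
contact_force: [0.2, 0.5, -2.8]
opening: 0.0149
gripper_force: 68.2
```

```bash
python3 - <<'E'
from workcell import env
import cv2
c=env.camera("side");o=env.get_obs();print(o["time"],o["ee_pos"],o["contact_force"],o["torque"],o["opening"],o["gripper_force"],abs(o["joint_velocities"]).max())
cv2.imwrite("pics/s4.png",cv2.resize(c["frame"][190:370,260:460,::-1],None,fx=3,fy=3,interpolation=2))
E
```

```text
13.975 [ 0.54459579 -0.2232817   0.22019326] [-0.1578025   0.04191769 -4.49298638] [-0.03010025  0.0202855   0.02638109] 0.015224643587479257 68.25027465820312 0.0038695892828536334
```

View pics/s4.png

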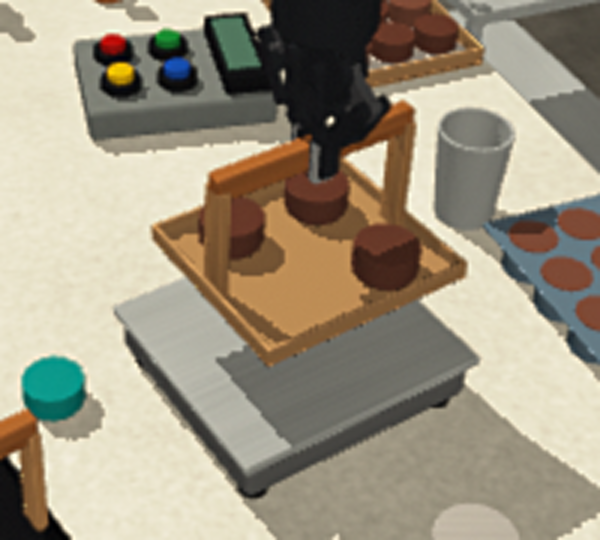

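The carrier is up with all three soaps in it and the platter is clear. The tray corners are at crop (155,230), (270,358) and (465,265). I'll check numerically that it's level, then hand in.

```bash
python3 - <<'E'
import pickle;from h import *
d=pickle.load(open("c0.pkl","rb"));s=d["side"]
y=.193;R=np.array([[np.cos(y),-np.sin(y)],[np.sin(y),np.cos(y)]])
for dz in(0,.08):
  for a,b in((-.092,.082),(-.092,-.082),(.092,-.082)):
    u,v=proj(s,np.r_[R@[a,b]+[.5446,-.2225],.071+dz]); print(dz,((u-260)*3,(v-190)*3) if dz else ((u-295)*5,(v-240)*5))
E
```

```text
0 (np.float64(74.65315724042568), np.float64(242.35424830174708))
0 (np.float64(260.88668177084287), np.float64(458.73770125030404))
0 (np.float64(580.9069484875263), np.float64(308.1005592659636))
0.08 (np.float64(148.92838414496242), np.float64(220.06996855047964))
0.08 (np.float64(266.0378309657581), np.float64(347.367977975552))
0.08 (np.float64(466.40945167450883), np.float64(258.7274684427976))
```

```bash
python3 -c "
from workcell import env
print(env.sign_off())"
```

```text
the job is handed in; nothing more can be done
None
```

I pressed green, yellow and blue fully in that order without touching red, then lifted the carrier about 8 cm by its bar. It was level and still with all three soaps in it when I handed the job in at about 14 s; no verdict was returned.

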